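Clamp the reference tile on the roast-colour meter

ROBOT

A 6-joint arm with a two-finger parallel gripper is mounted at the origin on the work surface. World frame = base frame: x ahead of the robot, y to its left, z up, the work surface at z = 0. Lengths are in mm, angles in rad, forces in N, time in s.
With the tool pointing down it reaches from about 275 to 975 mm from the base axis. Payload 8.4 kg.
Tool frame: the origin (TCP) lies between the finger pads; the fingertips stand robot.finger_overhang ahead of it and the grasp point (between the pads) lies 5 mm behind it (robot.finger_overhang is the distance from the TCP to the fingertips, in mm); z points along the fingers, y is the line along which they close (so a half turn about z gives the same grasp; the last joint's range is limited). The gripper opens to 92 mm and grips with 3 to 60 N. Pads are 20 mm wide; open, the fingers measure 128 mm over their backs; the gripper's body (75 mm by 189 mm) begins 69 mm behind the grasp point.
Start: joints at [-1.28, 0.353, 1.633, -0, 1.155, -0.002], TCP at [180.395, -598.403, 228.583] pointing down, gripper open.
Joint ranges: [-2.63, 2.63], [-0.92, 2.1], [0.06, 2.66], [-1.3, 4.44], [0, 2.69], [-3.02, 3.02]. Speed limits (rad/s): [2.22, 2.22, 2.79, 3.14, 3.14, 3.14].

INTERFACE

Orientations are given as a unit quaternion [x, y, z, w].
In Python, from bench import robot gives the robot as it stands.
- The arm moves only by the tool move_arm, never from a script. Its argument "rows" is one flat list of numbers, 4 for each row, row after row: the shift along the tool's x, y, z in m, then the turn about the tool's z in degrees. In form: [x, y, z, roll, x, y, z, roll, ...]. A call has 1 to 10 rows; each row shifts and turns the commanded pose from where the row before left it, along the tool's axes as they then stand; what a row does not reach is not made up. A row lasts 1/8 s, in which the tool goes at most 62.5 mm and 10.7 degrees, less where a joint would pass 70% of its speed; a pose out of reach is approached as far as the arm can. A call with a gripper value outside its range is refused whole. "hand" is the closure, from 0 (fully open) to 1 (shut), set as the call begins (left out, the last holds). The fingers move at their own pace and stop on an object; "newtons" is the grip in N (left out, the last holds). Time passes only in rows, so rows that do not move let the fingers close. It gives the time, the measured TCP pose, the force, the opening and the grip force at its end, in the units of the state.
- robot.observe(): the state, without advancing time (a new reading comes with each control period).
- robot.snapshot(name): name is "scene" or "top" or "wrist"; returns a dict with "frame" (420x560x3 uint8, red, green, blue), "fx", "fy", "cx", "cy" (pixels), "world_from_camera" (4x4, takes a point from camera to world coordinates). Camera axes: x right, y down, z forward; pixel columns grow to the right and rows downward; lengths in mm; the calibration is good to about 2 mm. A picture is of the moment at which its call begins. There is no depth.
- robot.job_done(): hands the job in; it is judged then, once.
Trained networks look in the newest picture that a camera, given by its name, has taken for a name from the list of things; names that differ only in an ending like _2 or _b are one class to them, and where a whole thing is asked for, a point or a joint stands for the part that bears it (a point fixed in the world has none). Each returns a list of dicts, best first, with "conf" (0 to 1); they miss things now and then, are a little off and sometimes report something else, mostly with a low value. They report only what shows in the picture. A call takes as long as a camera call.
- robot.masks_of(query, camera): "mask" (420x560 bool, what is visible of it) and "bbox" ([left, top, width, height] in pixels, round what is visible of it).
The state is a dict: "clock": time; "joints": joint angles; "joint_vel": joint speeds; "joint_efforts": joint torques, N m; "eef_pos": TCP position; "ee_rot": TCP orientation; "contact_force": force on the tool from outside, world axes, zero at the start; "ft_torque": the same for the moment, N m; "opening": finger opening in mm; "grip_force": force on a finger pad.
Only numpy, scipy, OpenCV 4.12 (cv2) and the standard library are available. Lean on these libraries where they do the work, as an engineer would, in place of code of your own. Each camera call takes 0.05 s, during which the arm holds its last target. There are 200 camera calls.

TASK

Fit the mid-brown reference tile on the roast-colour meter: draw the sprung curved arm back by its red knob until it stays back, then set the tile flat on the stage, centred on the white line, and push it by feel fully home against the brass stop bar, pressing it there gently for a moment (never hard). Then flick the arm over again so that it closes and clamps the tile square against the bar, and let go of everything; leave the other things where they are.

Things in the scene. Friction and masses are not known exactly. Their poses are not given: they have to be found in the camera images.
- stage: roast-colour meter's fixed blue stage: 250 x 240 mm block, flat top 30 mm above the table. Origin: on the table under it, 15 mm to +x and 10 mm to -y of the block's middle; x points from the open side to the brass stop bar, y along the bar, z up. 'Stage frame' numbers elsewhere are mm from this origin. A white centre line runs along x at y = 0. Low console, 16 mm above the top, at x 77 to 103.
- bar: brass stop bar, the fixed edge: 170 mm along y, 16 mm wide, top 14.5 mm above the stage top. Its face looks to -x and is set in slots anywhere from stage x +20 to +40 mm; that setting is NOT measured: find it by feel. It is clamped and does not yield; pressing with over 15 N would mark the tile. This entry is only its bracket: same origin and axes as the stage, whatever the setting.
- stage_window (a point): centre of the round glass reading window, 32 mm across, flush in the stage top, at stage frame (2, 0, 30); axes as the stage. The tile belongs over the window with an 80 mm edge against the bar and its middle on the white line (y = 0).
- clip_swing (a joint): angle of the sprung curved arm, rad; grows as it is drawn back from the bar (clockwise from above). 0 rest stop, standing 10 to 30 mm into the tile's place; 0.1 to 0.35 clamping a tile; 0.85 back stop. Over-centre at 0.6: below, the damped spring drives it to the bar (about 5 N at the nose, 4 N at the knob, some 1 rad/s when let go); above, it stays back (about 2 N at the knob to overcome).
- clip_pivot (a point): upright pivot axis of the curved arm, at the stage top, stage frame (-34, 88, 30).
- clip_knob (a point): middle of the upright red knob on the free end of the curved arm: 16 mm diameter, from 12 to 46 mm above the stage top (this point 29 mm above it), 128 mm from the pivot axis, on a circle about it. Stage frame (-42, -40) at arm angle 0, (-135, 9) at 0.85.
- clip_nose: the rubber roller nose of the curved arm, 12 mm diameter, 10 mm tall; origin at its middle, 6.5 mm above the stage top, 90.7 mm from the pivot, at stage frame (-12, 0) at angle 0. The arm is an 8 mm steel bar, up to 11 mm above the stage top, that bows from the pivot to the nose and on to the knob.
- tile_brown: the mid-brown reference tile: steel-backed plate 56 (x) x 80 (y) x 11 (z) mm with an upright grip tab in its middle, 30 (x) x 14 (y) mm, from 11 to 41 mm above the underside; 0.2 to 0.33 kg. Origin: centre of the underside. Starts flat on the white board.
- board: fixed white board, 260 (x) x 110 (y) x 12 mm, origin under its middle; the three tiles lie on it in a row along its x, 82 mm apart, in any order, tile x about along board x.
- tile_tan: a pale tan reference tile: steel-backed plate 56 (x) x 80 (y) x 11 (z) mm with an upright grip tab in its middle, 30 (x) x 14 (y) mm, from 11 to 41 mm above the underside; 0.2 to 0.33 kg. Origin: centre of the underside. Starts flat on the white board. Leave alone.
- tile_black: a black reference tile: steel-backed plate 56 (x) x 80 (y) x 11 (z) mm with an upright grip tab in its middle, 30 (x) x 14 (y) mm, from 11 to 41 mm above the underside; 0.2 to 0.33 kg. Origin: centre of the underside. Starts flat on the white board. Leave alone.
- scoop: brass sample scoop, 100 x 75 x 35 mm box with a wooden handle 155 mm to its -x; origin under the box. Leave alone.
- cup: white cupping bowl, 84 mm across, 60 mm high; origin under its middle. Leave alone.
- brush: bench brush lying on the table along its x. Leave alone.
- jar: amber jar, 68 mm diameter, 100 mm high; origin under its middle. Leave alone.
- tin: steel tin with paper label, 72 mm diameter, 120 mm high; origin under its middle. Leave alone.
- tamper: steel disc weight, 58 mm diameter, 22 mm high; origin under its middle. Leave alone.

How it is judged (in metres and radians):
On the way, in this order (a step that is already met when the one before it is completed fails the run):
1. the curved arm is drawn back past its over-centre point and stays back without being touched (value of joint clip_swing above 0.65 rad and contact force between the fingers and anything else below 0.1 N), for 0.3 s.
2. with the arm still back, the brown tile lies on the stage and is pressed home against the stop bar (more than 1 N) (value of joint clip_swing above 0.65 rad and contact force between tile_brown and bar above 1 N and z of tile_brown in the frame of stage between 0.027 and 0.033 m and angle between tile_brown's own z axis and vertical below 0.06 rad), for 0.2 s.
At the end, for the whole second after the job is handed in: The brown tile lies flat on the stage (within 3 mm of the top's height, 0.06 rad), within 12 mm of the white line and square to the stage within 0.06 rad, touching the stop bar and clamped against it by the curved arm (more than 1 N on each), at rest, with nothing held (z of tile_brown in the frame of stage between 0.027 and 0.033 m and angle between tile_brown's own z axis and vertical below 0.06 rad and y of tile_brown in the frame of stage_window between -0.012 and 0.012 m and angle between the x axis of tile_brown and the x axis of stage, either way round below 0.06 rad and contact force between tile_brown and bar above 1 N and contact force between tile_brown and clip_nose above 1 N and value of joint clip_swing below 0.4 rad and linear speed of tile_brown below 0.01 m/s and contact force between the fingers and tile_brown below 0.1 N).
It fails at once if the tile is pressed against the stop bar with more than 18 N (contact force between tile_brown and bar above 18 N).
It fails at once if another tile or a bystander is moved by more than 20 mm (distance of any of tile_tan, tile_black, scoop, cup, brush, jar, tin, tamper from where it was at the start of the episode above 0.02 m).
It also fails if it takes over 72 s, if anything falls off the work surface, if the arm or the gripper's body presses on something with over 40 N, if the wrist force passes 120 N, or if a joint passes its speed limit or range.

## Working session

There is one attempt and no reset: what is moved stays moved. The work goes in short steps, Python scripts to look and compute and a tool call to move; the robot and the scene stay as the last step left them, time stands still between calls to the robot, and variables do not carry over. Pictures are saved under pics/ and viewed, at most 10 in all, crops included, and the job is handed in when it is done.

Besides the shell and the picture viewer there is one more tool, called after ">>>" by a JSON object that holds its "fn" and its "kwargs". move_arm: Moves the arm, as the interface text tells. Its arguments: {"type":"object","properties":{"rows":{"type":"array"},"hand":{"type":"number"},"newtons":{"type":"number"}},"required":["rows"]}

```bash
mkdir -p pics; cat > h.py <<'E'
import numpy as np, cv2
from bench import robot
def shot(n,f):
    s=robot.snapshot(n); cv2.imwrite(f'pics/{f}.png',s['frame'][:,:,::-1]); np.savez(f'{n}.npz',**{k:s[k] for k in ('fx','fy','cx','cy','world_from_camera')}); return s
def px2w(s,u,v,z):
    T=np.array(s['world_from_camera']); d=T[:3,:3]@np.array([(u-s['cx'])/s['fx'],(v-s['cy'])/s['fy'],1]); o=T[:3,3]
    return o+d*(z-o[2])/d[2]
def w2px(s,p):
    T=np.array(s['world_from_camera']); c=T[:3,:3].T@(np.array(p)-T[:3,3]); return s['fx']*c[0]/c[2]+s['cx'],s['fy']*c[1]/c[2]+s['cy']
E
python3 - <<'E'
from h import *
o=robot.observe(); print(o, robot.finger_overhang)
for n in('top','scene'):
    s=shot(n,n+'0'); print(n,s['fx'],np.round(s['world_from_camera'],3).tolist())
    for q in('stage','bar','clip_knob','clip_nose','tile_brown','tile_tan','tile_black','board'):
        for r in robot.masks_of(q,n)[:2]:
            m=r['mask']; ys,xs=np.nonzero(m)
            rr=cv2.minAreaRect(np.c_[xs,ys].astype(np.float32)) if len(xs) else None
            print(q,round(r['conf'],2),r['bbox'],xs.mean().round(1),ys.mean().round(1),np.round(cv2.boxPoints(rr),1).tolist())
E
```

```text
{'clock': 0.0, 'joints': array([-1.28039606e+00,  3.53629686e-01,  1.63412556e+00, -1.95032733e-05,
        1.15521131e+00, -2.39659025e-03]), 'joint_vel': array([-0.0020694 ,  0.00207026, -0.00149701, -0.00200293, -0.00094627,
        0.00106736]), 'joint_efforts': array([-3.65626474e-03, -5.93848372e+01, -3.34214008e+01,  6.97056460e-02,
        2.31935066e-02, -1.09350726e-04]), 'eef_pos': array([ 180.25389923, -597.94388044,  227.87888975]), 'ee_rot': array([ 9.89302067e-01,  1.45879908e-01, -1.07407247e-04, -6.78560976e-04]), 'contact_force': array([-0.37356016,  0.47693048, -0.62270157]), 'ft_torque': array([-0.05781858, -0.00020584, -0.02299058]), 'grip_force': 0.0, 'opening': 92.14531273042455} 14.0
top 455.2713452092688 [[-0.006, -0.996, 0.087, 456.836], [-1.0, 0.006, 0.006, 17.395], [-0.006, -0.087, -0.996, 1556.98], [0.0, 0.0, 0.0, 1.0]]
stage 0.87 [206.7, 167.7, 82.2, 81.8] 245.1 208.6 [[203.39999389648438, 237.60000610351562], [217.10000610351562, 164.6999969482422], [287.1000061035156, 177.8000030517578], [273.3999938964844, 250.8000030517578]]
bar 0.57 [226.4, 179.7, 5
[... 2713 characters left out ...]
 157.10000610351562], [235.10000610351562, 169.3000030517578], [226.89999389648438, 184.0]]
tile_black 0.76 [192.5, 175.1, 26.9, 24.1] 205.3 187.0 [[190.8000030517578, 188.39999389648438], [198.1999969482422, 173.60000610351562], [219.39999389648438, 184.1999969482422], [212.0, 199.0]]
tile_black 0.24 [411.5, 203.4, 34.5, 39.5] 428.4 222.5 [[409.79998779296875, 238.60000610351562], [423.20001220703125, 198.39999389648438], [447.20001220703125, 206.39999389648438], [433.79998779296875, 246.60000610351562]]
board 0.89 [172.5, 160.2, 68.2, 66.7] 203.2 196.8 [[171.10000610351562, 210.60000610351562], [214.8000030517578, 151.0], [240.1999969482422, 169.60000610351562], [196.5, 229.1999969482422]]
```

```bash
python3 - <<'E'
import cv2,numpy as np
a=cv2.imread('pics/top0.png')[155:285,190:390]; cv2.imwrite('pics/a.png',cv2.resize(a,None,fx=4,fy=4,interpolation=cv2.INTER_CUBIC))
E
```

```text
(no output)
```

View pics/a.png

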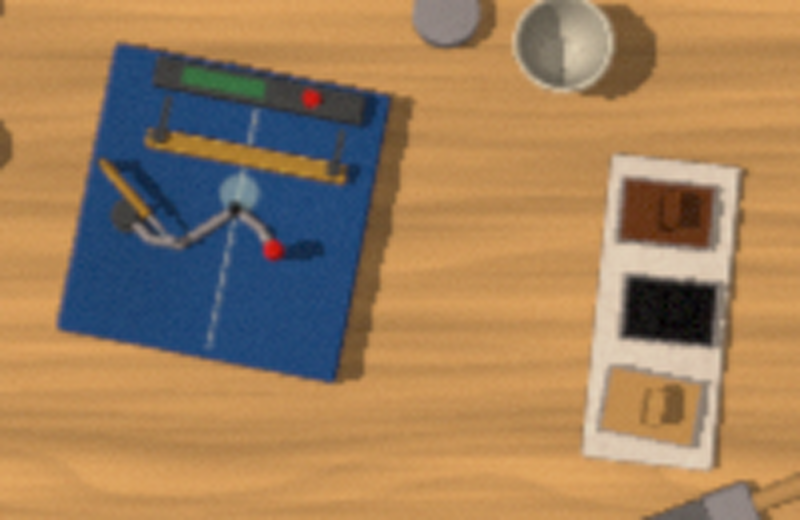

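View pics/scene0.png

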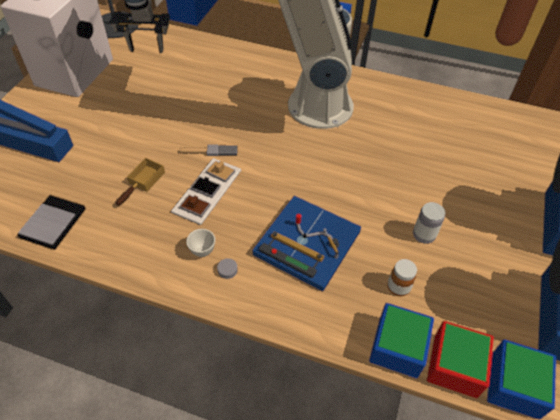

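```bash
cat >> h.py <<'E'
def stagefit(s,corn):  # top corners px -> (x,y,yaw) of stage origin; order: block corners in stage frame
    P=np.array([px2w(s,u,v,30)[:2] for u,v in corn])
    B=np.array([[110,130],[110,-110],[-140,-110],[-140,130]],float)
    c=P.mean(0);b=B.mean(0);H=(B-b).T@(P-c)
    yaw=np.arctan2(H[0,1]-H[1,0],H[0,0]+H[1,1])
    R=np.array([[np.cos(yaw),-np.sin(yaw)],[np.sin(yaw),np.cos(yaw)]])
    o=c-R@b; print('res',np.round((P-o)-(B@R.T),1).tolist(),'edges',[round(np.linalg.norm(P[i]-P[i-1]),1) for i in range(4)])
    return o,yaw,R
E
python3 - <<'E'
from h import *
s=dict(np.load('top.npz'))
f=lambda u,v:(u/4+190-.375,v/4+155-.375)
o,yaw,R=stagefit(s,[f(118,43),f(392,95),f(335,382),f(58,328)])
print(o,yaw)
for n,uv,z,b in(('knob',f(273,247),76,(-42,-40)),('window',f(239,190),30,(2,0)),('nose',f(234,207),40,(-12,0)),('pivot',f(124,215),40,(-34,88))):
    p=px2w(s,*uv,z)[:2]; print(n,p,'stage',R.T@(p-o),b)
C=np.array([px2w(s,*f(u,v),23)[:2] for u,v in((623,180),(718,186),(713,250),(617,241))])
print('tile',C.mean(0),np.diff(C,axis=0), np.linalg.norm(np.diff(C,axis=0),axis=1))
C=np.array([px2w(s,*f(u,v),12)[:2] for u,v in((614,156),(742,168),(715,468),(583,457))])
print('board',C.mean(0),np.diff(C,axis=0), np.linalg.norm(np.diff(C,axis=0),axis=1),np.arctan2(*( (C[0]-C[3])[::-1])))
E
```

```text
res [[-2.0, -1.2], [-0.9, 1.4], [1.9, 1.4], [1.0, -1.6]] edges [np.float64(247.0), np.float64(237.3), np.float64(247.3), np.float64(236.9)]
[631.64134786 130.06446466] -0.1988800609443824
knob [584.21277589 100.39892399] stage [-40.63261373 -38.45132565] (-42, -40)
window [636.65306456 131.61591962] stage [4.60640462 2.51104624] (2, 0)
nose [621.16476154 135.05886784] stage [-11.25682886   2.82607997] (-12, 0)
pivot [615.02926977 227.28329697] stage [-35.49230789  92.02042477] (-34, 88)
tile [ 614.46596404 -230.68286649] [[ -5.65197972 -80.28932193]
 [-54.35750527   5.45463252]
 [  8.15114315  80.84651065]] [80.48801209 54.63049876 81.25638078]
board [ 532.95989157 -227.24790351] [[ -11.06227572 -108.98624765]
 [-254.17421064   28.77418737]
 [   9.83325057  110.85665867]] [109.54622824 255.79773887 111.29192059] -0.11941429772221523
```

```bash
cat >> h.py <<'E'
from scipy.spatial.transform import Rotation as Ro
def pose():
    o=robot.observe(); R=Ro.from_quat(o['ee_rot']).as_matrix(); return o,np.array(o['eef_pos']),np.arctan2(R[1,0],R[0,0])
def plan(p,th,n,start=None):
    if start is None: o,c,t=pose()
    else: c,t=np.array(start[0],float),start[1]
    d=(np.array(p,float)-c)/n/1000; dt=(th-t)/n; rows=[]
    for i in range(n):
        a=t+dt*i
        rows+= [round(d[0]*np.cos(a)+d[1]*np.sin(a),4),round(d[0]*np.sin(a)-d[1]*np.cos(a),4),round(-d[2],4),round(-np.degrees(dt),2)]
    for i in range(0,len(rows),40): print(rows[i:i+40])
E
python3 -c "
from h import *
print(pose()[1:])
plan((560,90,250),2.88,20)"
```

```text
(array([ 180.40435487, -598.39638768,  228.60477051]), np.float64(0.29280543608869947))
[np.float64(0.0281), np.float64(-0.0275), np.float64(-0.0011), np.float64(-7.41), np.float64(0.0314), np.float64(-0.0236), np.float64(-0.0011), np.float64(-7.41), np.float64(0.0342), np.float64(-0.0194), np.float64(-0.0011), np.float64(-7.41), np.float64(0.0364), np.float64(-0.0148), np.float64(-0.0011), np.float64(-7.41), np.float64(0.038), np.float64(-0.01), np.float64(-0.0011), np.float64(-7.41), np.float64(0.039), np.float64(-0.005), np.float64(-0.0011), np.float64(-7.41), np.float64(0.0393), np.float64(0.0001), np.float64(-0.0011), np.float64(-7.41), np.float64(0.039), np.float64(0.0052), np.float64(-0.0011), np.float64(-7.41), np.float64(0.038), np.float64(0.0101), np.float64(-0.0011), np.float64(-7.41), np.float64(0.0364), np.float64(0.015), np.float64(-0.0011), np.float64(-7.41)]
[np.float64(0.0341), np.float64(0.0195), np.float64(-0.0011), np.float64(-7.41), np.float64(0.0313), np.float64(0.0238), np.float64(-0.0011), np.float64(-7.41), np.float64(0.028), np.float64(0.0276), np.float64(-0.0011), np.float64(-7.41), np.float64(0.0242), np.float64(0.031), np.float64(-0.0011), np.float64(-7.41), np.float64(0.02), np.float64(0.0338), np.float64(-0.0011), np.float64(-7.41), np.float64(0.0155), np.float64(0.0361), np.float64(-0.0011), np.float64(-7.41), np.float64(0.0107), np.float64(0.0378), np.float64(-0.0011), np.float64(-7.41), np.float64(0.0057), np.float64(0.0389), np.float64(-0.0011), np.float64(-7.41), np.float64(0.0006), np.float64(0.0393), np.float64(-0.0011), np.float64(-7.41), np.float64(-0.0044), np.float64(0.0391), np.float64(-0.0011), np.float64(-7.41)]
```

>>> {"fn": "move_arm", "kwargs": {"rows": [0.028,-0.0275,-0.001,-7.4,0.0315,-0.0235,-0.001,-7.4,0.034,-0.0195,-0.001,-7.4,0.0365,-0.015,-0.001,-7.4,0.038,-0.01,-0.001,-7.4,0.039,-0.005,-0.001,-7.4,0.0395,0,-0.001,-7.4,0.039,0.005,-0.001,-7.4,0.038,0.01,-0.001,-7.4,0.0365,0.015,-0.001,-7.4]}}

```text
clock: 2.15
eef_pos: [370.6, -252.6, 238.9]
ee_rot: [0.701, 0.713, 0.0, 0.0]
contact_force: [0.1, -0.1, -0.7]
opening: 92.3
grip_force: 0.0
```

>>> {"fn": "move_arm", "kwargs": {"rows": [0.034,0.0195,-0.001,-7.4,0.0315,0.024,-0.001,-7.4,0.028,0.0275,-0.001,-7.4,0.024,0.031,-0.001,-7.4,0.02,0.034,-0.001,-7.4,0.0155,0.036,-0.001,-7.4,0.0105,0.038,-0.001,-7.4,0.0055,0.039,-0.001,-7.4,0.0005,0.0395,-0.001,-7.4,-0.0045,0.039,-0.001,-7.4], "hand": 0.45}}

```text
clock: 3.4
eef_pos: [562.4, 91.0, 248.7]
ee_rot: [0.13, 0.991, 0.0, 0.0]
contact_force: [0.5, -0.3, 0.1]
opening: 50.7
grip_force: 0.0
```

```bash
sed -i 's/round(\(d\[0\]\*np.cos[^,]*\),4)/float(round(\1,4))/; s/round(\(d\[0\]\*np.sin[^,]*\),4)/float(round(\1,4))/; s/round(-d\[2\],4)/float(round(-d[2],4))/; s/round(-np.degrees(dt),2)/float(round(-np.degrees(dt),2))/' h.py
python3 - <<'E'
from h import *
o,c,t=pose(); print(o['clock'],c,t,o['opening'],o['joints'])
s=shot('wrist','w1'); print(s['fx'],np.round(s['world_from_camera'],3).tolist())
f=np.array(s['frame']); cv2.imwrite('pics/w1b.png',f[:,:,::-1])
O=np.array([631.6,130.1]);a=-.1989;R=np.array([[np.cos(a),-np.sin(a)],[np.sin(a),np.cos(a)]])
for n,p in dict(knobtop=(-42,-40,76),window=(2,0,30),nose=(-12,0,41),pivot=(-34,88,40),cA=(110,130,30),cB=(110,-110,30),cC=(-140,-110,30),cD=(-140,130,30)).items(): print(n,np.round(w2px(s,[*(O+R@np.array(p[:2])),p[2]]),1))
E
```

```text
3.4 [562.39089116  91.03497095 248.71643857] 2.8802462368276287 50.73441351409138 [ 1.57892456e-01  2.48169514e-01  1.73238711e+00 -8.27466484e-05
  1.16076770e+00 -1.15152448e+00]
291.3253821047071 [[0.258, 0.934, 0.246, 492.265], [0.966, -0.249, -0.065, 109.702], [0.0, 0.254, -0.967, 404.765], [0.0, 0.0, 0.0, 1.0]]
knobtop [292.1 213.7]
window [321.9 234.2]
nose [322.7 226.8]
pivot [390.5 206.4]
cA [413.7 299.5]
cB [248.4 308.5]
cC [230.3 131.2]
cD [424.8 118.7]
```

View pics/w1.png

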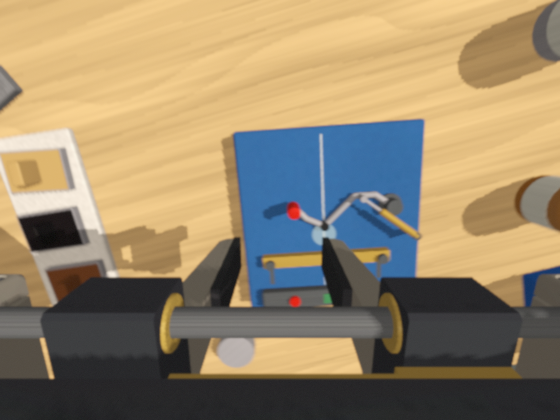

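```bash
python3 - <<'E'
from h import *
im=cv2.imread('pics/w1.png'); s=dict(np.load('wrist.npz'))
hsv=cv2.cvtColor(im,cv2.COLOR_BGR2HSV); print(hsv[150,300],hsv[211,293],hsv[235,323])
b=cv2.inRange(hsv,(100,120,60),(125,255,255)); b[:, :200]=0;b[:,460:]=0
n,l,st,ce=cv2.connectedComponentsWithStats(b); i=1+st[1:,4].argmax(); m=(l==i); print(st[i])
# edges by line fits
ys=np.arange(145,235); L=np.array([np.nonzero(m[y])[0].min() for y in ys])-.5; Rr=np.array([np.nonzero(m[y])[0].max() for y in ys])+.5
xs=np.arange(250,410); T=np.array([np.nonzero(m[:,x])[0].min() for x in xs])-.5
pl=np.polyfit(ys,L,1);pr=np.polyfit(ys,Rr,1);pt=np.polyfit(xs,T,1)
def X(p): 
    x=300.
    for _ in range(20): y=np.polyval(pt,x); x=np.polyval(p,y)
    return x,y
print('corners',X(pl),X(pr), np.abs(L-np.polyval(pl,ys)).max())
a,c=[px2w(s,*X(p),30)[:2] for p in(pl,pr)]; print(a,c,np.linalg.norm(a-c), 'yaw',np.arctan2(*(c-a)[::-1])-np.pi/2)
r=cv2.inRange(hsv,(0,150,100),(8,255,255))|cv2.inRange(hsv,(172,150,100),(180,255,255)); r[:190]=0;r[240:]=0;r[:,:270]=0;r[:,320:]=0
ys,xs=np.nonzero(r); print('knob',xs.min(),xs.max(),ys.min(),ys.max(),xs.mean(),ys.mean())
for z in(76,59): print(z,px2w(s,xs.mean(),ys.mean(),z))
# bar
g=cv2.inRange(hsv,(18,120,90),(30,255,255)); g[:245]=0;g[275:]=0;g[:,:262]=0;g[:,395:]=0
ys,xs=np.nonzero(g); rr=cv2.minAreaRect(np.c_[xs,ys].astype(np.float32)); print('bar',[ (np.round(q,1).tolist(),px2w(s,*q,44.5)[:2].round(1).tolist()) for q in cv2.boxPoints(rr)])
# white line
w=cv2.inRange(hsv,(0,0,150),(180,90,255)); w[:135]=0;w[200:]=0;w[:,300:][:,40:]=0;w[:,:305]=0
ys,xs=np.nonzero(w); p=np.polyfit(ys,xs,1); q=[px2w(s,np.polyval(p,y),y,30)[:2] for y in(140,200)]; print('line',q,np.arctan2(*(q[1]-q[0])[::-1]))
print('window',px2w(s,323.5,235,30))
E
```

```text
[105 162 170] [  2 221 233] [ 94  20 202]
[  234   120   189   187 18469]
corners (np.float64(233.51721127622463), np.float64(132.83862691853503)) (np.float64(447.12118571524513), np.float64(117.74485140726253)) 0.5359152707466706
[475.55559027  53.25831924] [525.95270411 311.84936464] 263.45625414264674 yaw -0.19247844112121704
knob 287 298 202 218 293.037037037037 210.44444444444446
76 [579.05653633 101.26170421  76.        ]
59 [583.54441588 100.82528752  59.        ]
bar [([262.6000061035156, 255.3000030517578], [636.8, 46.1]), ([387.79998779296875, 247.5], [668.7, 209.0]), ([388.6000061035156, 260.0], [686.7, 207.0]), ([263.3999938964844, 267.79998779296875], [654.5, 42.1])]
line [array([511.83230278, 155.79577501]), array([587.46705439, 141.30089504])] -0.18934733998668163
window [635.31545466 131.57545462  30.        ]
```

```bash
python3 -c "
from h import *
plan((583.3,100.6,64),2.886,5)"
```

```text
[-0.0033, 0.0021, 0.037, 0.01, -0.0033, 0.0021, 0.037, 0.01, -0.0033, 0.0021, 0.037, 0.01, -0.0033, 0.0021, 0.037, 0.01, -0.0033, 0.0021, 0.037, 0.01]
```

>>> {"fn": "move_arm", "kwargs": {"rows": [-0.0085,0.005,0.03,0,-0.0085,0.0055,0.03,0,0,0,0.04,0,0,0,0.04,0,0,0,0.025,0,0,0,0.02,0,0,0,0,0]}}

```text
clock: 4.32
eef_pos: [579.8, 95.1, 62.3]
ee_rot: [0.133, 0.991, -0.0, -0.001]
contact_force: [0.3, 0.0, -0.4]
opening: 50.8
grip_force: 0.0
```

>>> {"fn": "move_arm", "kwargs": {"rows": [0,0,0,0,0,0,0,0,0,0,0,0,0,0,0,0,0,0,0,0], "hand": 1.0, "newtons": 10}}

```text
clock: 4.95
eef_pos: [582.6, 99.0, 64.5]
ee_rot: [0.133, 0.991, 0.003, 0.002]
contact_force: [2.5, 20.2, -3.6]
opening: 17.6
grip_force: 10.0
```

```bash
cat >> h.py <<'E'
O=np.array([632.3,131.7]); YAW=-.195
def RY(a): return np.array([[np.cos(a),-np.sin(a)],[np.sin(a),np.cos(a)]])
def S2W(p): return O+RY(YAW)@np.array(p)
def W2S(p): return RY(YAW).T@(np.array(p)[:2]-O)
PIV=np.array([-34,88.])
def knob(q): return S2W(PIV+RY(-q)@np.array([-8,-128.]))
E
python3 -c "
from h import *
o,c,t=pose(); print(c,t,o['opening'],o['grip_force'],W2S(c),np.degrees(2.886-t))
n=8; off=(c[:2]-knob(0))
rows=[];p=c[:2];th=t
for i in range(1,n+1):
    q=.80*i/n; k=knob(q)+off; d=(k-p)/1000; rows+=[round(float(d[0]*np.cos(th)+d[1]*np.sin(th)),4),round(float(d[0]*np.sin(th)-d[1]*np.cos(th)),4),0,round(float(np.degrees(.8/n)),2)]; th-=.8/n;p=k
print(rows)"
```

```text
[582.63472827  98.97785236  64.49687517] 2.8742656071827977 17.64619604921313 10.001256465911865 [-42.38354192 -41.72545429] 0.6723311835743288
[0.0128, 0.0005, 0, 5.73, 0.0128, 0.0005, 0, 5.73, 0.0128, 0.0005, 0, 5.73, 0.0128, 0.0005, 0, 5.73, 0.0128, 0.0005, 0, 5.73, 0.0128, 0.0005, 0, 5.73, 0.0128, 0.0005, 0, 5.73, 0.0128, 0.0005, 0, 5.73]
```

>>> {"fn": "move_arm", "kwargs": {"rows": [-0.001,0.0045,0,0,0,0,0,0,0.0128,0.0005,0,5.7,0.0128,0.0005,0,5.7,0.0128,0.0005,0,5.7,0.0128,0.0005,0,5.7]}}

```text
clock: 5.7
eef_pos: [539.0, 121.8, 64.5]
ee_rot: [0.327, 0.945, 0.001, 0.002]
contact_force: [5.4, -1.0, -1.5]
opening: 15.7
grip_force: 10.0
```

>>> {"fn": "move_arm", "kwargs": {"rows": [0.0128,0.0005,0,5.7,0.0128,0.0005,0,5.7,0.0128,0.0005,0,5.7,0.0128,0.0005,0,5.7,0,0,0,0,0,0,0,0]}}

```text
clock: 6.45
eef_pos: [505.1, 160.5, 64.3]
ee_rot: [0.505, 0.863, 0.001, 0.001]
contact_force: [2.1, 3.7, 4.9]
opening: 15.4
grip_force: 10.0
```

>>> {"fn": "move_arm", "kwargs": {"rows": [0,0,0,0,0,0,0,0,0,0,0,0,0,0,-0.02,0,0,0,-0.04,0,0,0,-0.05,0,0,0,-0.05,0,0,0,0,0], "hand": 0.45}}

```text
clock: 7.45
eef_pos: [505.9, 160.7, 227.3]
ee_rot: [0.506, 0.862, 0.002, 0.002]
contact_force: [-0.4, 0.8, -1.1]
opening: 50.9
grip_force: 0.0
```

```bash
python3 - <<'E'
from h import *
o,c,t=pose(); print(c,t,knob(.8),knob(.85),W2S(c)); s=shot('wrist','w2'); shot('top','t2')
for q in (0,.8,.85): print(w2px(s,[*knob(q),76]))
plan((614.5,-230.7,200),3.04,8)
E
```

```text
[505.9103185  160.70723515 227.32341488] 2.080083832668933 [504.27866353 161.63395898] [501.27027804 167.29620684] [-129.61493393    3.9673898 ]
(np.float64(313.69024879475796), np.float64(278.39345945615594))
(np.float64(279.9292508204111), np.float64(201.42607973864537))
(np.float64(280.0540887475093), np.float64(195.61786056188868))
[-0.0494, -0.0117, 0.0029, -6.88, -0.0476, -0.0175, 0.0029, -6.88, -0.0452, -0.0231, 0.0029, -6.88, -0.0421, -0.0284, 0.0029, -6.88, -0.0384, -0.0332, 0.0029, -6.88, -0.0342, -0.0376, 0.0029, -6.88, -0.0294, -0.0414, 0.0029, -6.88, -0.0243, -0.0446, 0.0029, -6.88]
```

View pics/w2.png

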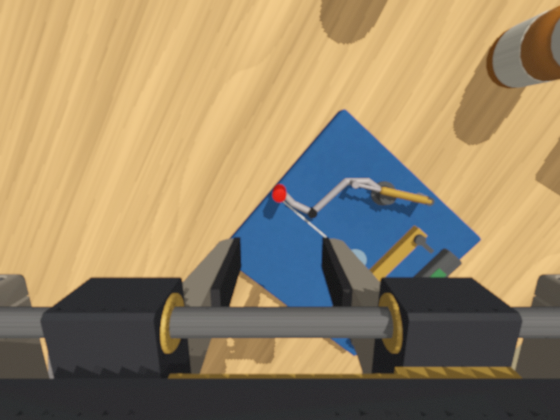

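>>> {"fn": "move_arm", "kwargs": {"rows": [-0.049,-0.012,0,-6.9,-0.047,-0.0175,0,-6.9,-0.045,-0.023,0,-6.9,-0.042,-0.0285,0,-6.9,-0.038,-0.033,0,-6.9,-0.034,-0.0375,0,-6.9,-0.029,-0.0415,0,-6.9,-0.004,-0.045,0,-6.9,0,0,0,0]}}

```text
clock: 8.68
eef_pos: [592.0, -227.3, 220.9]
ee_rot: [0.05, 0.999, 0.0, -0.002]
contact_force: [-0.0, 0.8, 0.6]
opening: 50.8
grip_force: 0.0
```

```bash
python3 - <<'E'
from h import *
o,c,t=pose(); print(c,t); s=shot('wrist','w3')
for p in ((614.5,-230.7,53),(614.5,-230.7,23)): print(w2px(s,p))
for r in robot.masks_of('tile_brown','wrist'):
    ys,xs=np.nonzero(r['mask']); bx=cv2.boxPoints(cv2.minAreaRect(np.c_[xs,ys].astype(np.float32))); print(r['conf'],r['bbox'])
    print([px2w(s,*q,23)[:2].round(1).tolist() for q in bx])
E
```

```text
[ 592.01738602 -227.28688769  220.89068925] 3.04124039869703
(np.float64(279.71007578381165), np.float64(219.80402579775395))
(np.float64(279.7920143625216), np.float64(213.1227706121093))
0.91 [247.2, 188.3, 65.1, 46.2]
[[638.0, -274.0], [581.2, -266.7], [589.1, -188.2], [646.2, -192.4]]
```

View pics/w3.png

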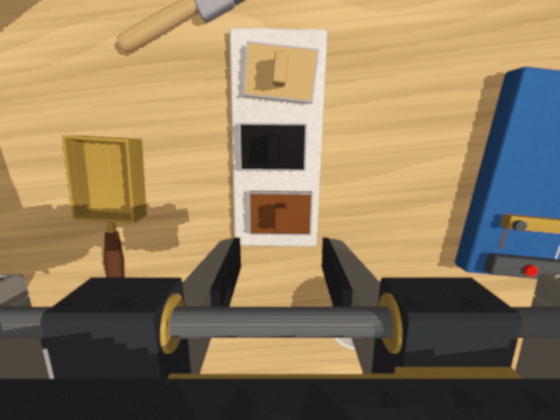

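>>> {"fn": "move_arm", "kwargs": {"rows": [-0.011,-0.0005,0.03,0,-0.011,-0.0005,0.04,0,0,0,0.04,0,0,0,0.03,0,0,0,0.02,0,0,0,0.01,0,0,0,0,0,0,0,0,0]}}

```text
clock: 9.78
eef_pos: [616.2, -228.2, 54.7]
ee_rot: [0.049, 0.999, -0.0, 0.001]
contact_force: [-0.3, 0.6, 0.6]
opening: 50.4
grip_force: 0.0
```

>>> {"fn": "move_arm", "kwargs": {"rows": [0.002,0,0.006,0,0,0,0.006,0,0,0,0,0,0,0,0,0]}}

```text
clock: 10.28
eef_pos: [613.4, -227.9, 41.5]
ee_rot: [0.049, 0.999, 0.0, -0.0]
contact_force: [0.2, -0.5, -0.1]
opening: 50.5
grip_force: 0.0
```

>>> {"fn": "move_arm", "kwargs": {"rows": [0,0,0,0,0,0,0,0,0,0,0,0,0,0,0,0,0,0,0,0], "hand": 1.0, "newtons": 20}}

```text
clock: 10.9
eef_pos: [613.5, -228.0, 41.7]
ee_rot: [0.049, 0.999, -0.0, 0.0]
contact_force: [0.0, -1.6, 0.2]
opening: 13.7
grip_force: 20.0
```

>>> {"fn": "move_arm", "kwargs": {"rows": [0,0,-0.01,0,0,0,-0.03,0,0,0,-0.04,0,0,0,-0.03,0,0,0,0,0]}}

```text
clock: 11.52
eef_pos: [614.9, -228.2, 154.3]
ee_rot: [0.049, 0.999, -0.001, 0.002]
contact_force: [-0.3, 0.2, -3.7]
opening: 13.9
grip_force: 20.0
```

```bash
python3 - <<'E'
from h import *
o,c,t=pose(); print(c,t,o['opening']); t_=S2W((-22,0)); print(t_)
plan((*t_,130),np.pi+YAW,10)
E
```

```text
[ 614.87751214 -228.22922171  154.27777573] 3.043453377924094 13.874375422504507
[610.71695127 135.96286377]
[0.004, 0.0362, 0.0024, 0.55, 0.0043, 0.0362, 0.0024, 0.55, 0.0047, 0.0361, 0.0024, 0.55, 0.005, 0.0361, 0.0024, 0.55, 0.0054, 0.036, 0.0024, 0.55, 0.0057, 0.036, 0.0024, 0.55, 0.0061, 0.0359, 0.0024, 0.55, 0.0064, 0.0359, 0.0024, 0.55, 0.0068, 0.0358, 0.0024, 0.55, 0.0071, 0.0357, 0.0024, 0.55]
```

>>> {"fn": "move_arm", "kwargs": {"rows": [0.004,0.036,0.002,0.55,0.0045,0.036,0.002,0.55,0.0045,0.036,0.002,0.55,0.005,0.036,0.002,0.55,0.0055,0.036,0.002,0.55,0.0055,0.036,0.003,0.55,0.006,0.036,0.003,0.55,0.0065,0.036,0.003,0.55,0.007,0.036,0.003,0.55,0.007,0.036,0.003,0.55]}}

```text
clock: 12.78
eef_pos: [607.9, 137.6, 124.7]
ee_rot: [0.097, 0.995, -0.0, -0.001]
contact_force: [-0.5, -0.4, -2.5]
opening: 13.8
grip_force: 20.0
```

>>> {"fn": "move_arm", "kwargs": {"rows": [0,0,0,0,0,0,0,0,0,0,0,0]}}

```text
clock: 13.15
eef_pos: [609.0, 135.5, 126.1]
ee_rot: [0.097, 0.995, -0.0, -0.0]
contact_force: [0.2, 0.1, -2.3]
opening: 13.6
grip_force: 20.0
```

```bash
python3 - <<'E'
from h import *
o,c,t=pose(); print(c,t,o['opening'],o['contact_force'],W2S(c),t-np.pi-YAW)
s=shot('wrist','w4')
for n,p in dict(linefar=(-135,0,30),cC=(-140,-110,30),cD=(-140,130,30),knob=(-135,9,76)).items(): print(n,w2px(s,[*S2W(p[:2]),p[2]]))
plan((*S2W((-22,0)),75),np.pi+YAW,3)
E
```

```text
[608.96228271 135.51830902 126.08928315] 2.946592081056231 13.613480889350075 [ 0.19493103  0.07438757 -2.30083812] [-23.63527367  -0.77612545] -5.725335621709071e-07
linefar (np.float64(281.9739681378327), np.float64(84.41775195773175))
cC (np.float64(144.37478887601588), np.float64(77.56165079940544))
cD (np.float64(444.663920664736), np.float64(77.81625303088424))
knob (np.float64(296.0228860715409), np.float64(72.67557686637147))
[-0.0005, 0.0003, 0.0171, -0.0, -0.0005, 0.0003, 0.0171, -0.0, -0.0005, 0.0003, 0.0171, -0.0]
```

View pics/w4.png

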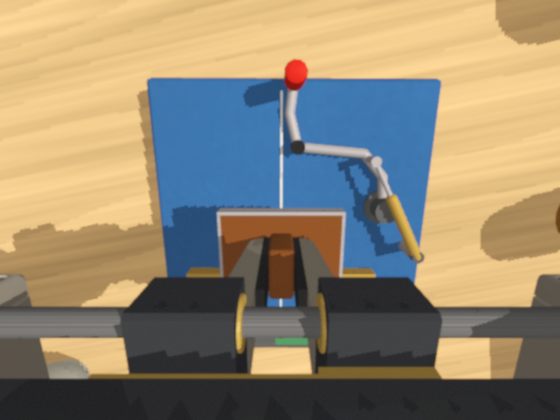

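>>> {"fn": "move_arm", "kwargs": {"rows": [-0.0005,0.001,0.02,0,-0.0005,0,0.02,0,0,0,0.015,0,0,0,0.007,0,0,0,0,0,0,0,0,0]}}

```text
clock: 13.95
eef_pos: [610.8, 137.4, 65.1]
ee_rot: [0.097, 0.995, 0.0, 0.0]
contact_force: [0.6, -0.9, -2.6]
opening: 14.1
grip_force: 20.0
```

>>> {"fn": "move_arm", "kwargs": {"rows": [0,0,0.003,0,0,0,0.001,0,0,0,0,0]}}

```text
clock: 14.32
eef_pos: [610.4, 137.4, 60.7]
ee_rot: [0.097, 0.995, 0.0, 0.0]
contact_force: [-0.3, -0.1, -2.6]
opening: 13.7
grip_force: 20.0
```

>>> {"fn": "move_arm", "kwargs": {"rows": [0,0,0.001,0,0,0,0,0,0,0,0,0]}}

```text
clock: 14.7
eef_pos: [610.5, 137.4, 59.6]
ee_rot: [0.097, 0.995, 0.0, 0.0]
contact_force: [0.3, 0.2, -2.0]
opening: 13.9
grip_force: 20.0
```

>>> {"fn": "move_arm", "kwargs": {"rows": [0,0,0.0005,0,0,0,0.0005,0,0,0,0,0,0,0,0,0]}}

```text
clock: 15.2
eef_pos: [610.5, 137.4, 59.6]
ee_rot: [0.097, 0.995, 0.0, 0.0]
contact_force: [-2.8, -0.7, 8.4]
opening: 14.0
grip_force: 20.0
```

>>> {"fn": "move_arm", "kwargs": {"rows": [0,0,-0.0006,0,-0.001,0,0,0,-0.001,0,0,0,-0.001,0,0,0,-0.001,0,0,0,-0.001,0,0,0,-0.001,0,0,0,0,0,0,0]}}

```text
clock: 16.2
eef_pos: [614.2, 136.6, 59.7]
ee_rot: [0.097, 0.995, -0.0, -0.002]
contact_force: [-10.9, 2.8, 13.9]
opening: 13.4
grip_force: 20.0
```

>>> {"fn": "move_arm", "kwargs": {"rows": [0,0,-0.0008,0,0,0,0,0,0,0,0,0]}}

```text
clock: 16.58
eef_pos: [616.4, 136.1, 59.7]
ee_rot: [0.097, 0.995, -0.0, 0.0]
contact_force: [-0.4, 0.6, -2.0]
opening: 13.8
grip_force: 20.0
```

>>> {"fn": "move_arm", "kwargs": {"rows": [-0.001,0,0,0,-0.001,0,0,0,-0.001,0,0,0,-0.001,0,0,0,0,0,0,0]}}

```text
clock: 17.2
eef_pos: [620.3, 135.4, 60.0]
ee_rot: [0.097, 0.995, 0.0, 0.0]
contact_force: [0.8, -0.7, -2.8]
opening: 13.7
grip_force: 20.0
```

>>> {"fn": "move_arm", "kwargs": {"rows": [-0.001,0,0.0002,0,-0.001,0,0,0,0,0,0,0]}}

```text
clock: 17.58
eef_pos: [622.3, 135.0, 59.8]
ee_rot: [0.097, 0.995, 0.0, 0.0]
contact_force: [0.7, 0.7, -2.9]
opening: 13.8
grip_force: 20.0
```

>>> {"fn": "move_arm", "kwargs": {"rows": [-0.001,0,0,0,-0.0005,0,0,0,0,0,0,0]}}

```text
clock: 17.95
eef_pos: [623.7, 134.7, 59.8]
ee_rot: [0.097, 0.995, 0.0, 0.0]
contact_force: [0.4, -1.2, -3.0]
opening: 14.2
grip_force: 20.0
```

>>> {"fn": "move_arm", "kwargs": {"rows": [-0.001,0,0.0002,0,0,0,0,0,0,0,0,0]}}

```text
clock: 18.32
eef_pos: [624.6, 134.5, 59.7]
ee_rot: [0.097, 0.995, 0.0, -0.0]
contact_force: [-1.1, 0.4, -1.3]
opening: 13.7
grip_force: 20.0
```

>>> {"fn": "move_arm", "kwargs": {"rows": [-0.001,0,0,0,0,0,0,0,0,0,0,0]}}

```text
clock: 18.7
eef_pos: [625.8, 134.3, 59.7]
ee_rot: [0.097, 0.995, 0.0, 0.0]
contact_force: [-0.8, 0.2, 1.1]
opening: 14.1
grip_force: 20.0
```

>>> {"fn": "move_arm", "kwargs": {"rows": [-0.001,0,0,0,0,0,0,0,0,0,0,0]}}

```text
clock: 19.08
eef_pos: [626.5, 134.1, 59.7]
ee_rot: [0.097, 0.995, -0.0, -0.0]
contact_force: [-2.6, 0.7, 1.6]
opening: 13.8
grip_force: 20.0
```

>>> {"fn": "move_arm", "kwargs": {"rows": [-0.001,0,-0.0002,0,0,0,0,0,0,0,0,0]}}

```text
clock: 19.45
eef_pos: [627.2, 134.0, 59.7]
ee_rot: [0.097, 0.995, -0.0, -0.0]
contact_force: [-4.7, 1.1, 1.9]
opening: 13.5
grip_force: 20.0
```

>>> {"fn": "move_arm", "kwargs": {"rows": [-0.0005,0,0,0,0,0,0,0,0,0,0,0]}}

```text
clock: 19.82
eef_pos: [627.2, 134.0, 59.7]
ee_rot: [0.097, 0.995, -0.0, -0.001]
contact_force: [-7.1, 1.7, 4.2]
opening: 14.1
grip_force: 20.0
```

>>> {"fn": "move_arm", "kwargs": {"rows": [0,0,-0.0005,0,0,0,0,0,0,0,0,0]}}

```text
clock: 20.2
eef_pos: [627.2, 134.0, 59.7]
ee_rot: [0.097, 0.995, 0.0, -0.001]
contact_force: [-4.5, 3.1, -1.7]
opening: 13.7
grip_force: 20.0
```

>>> {"fn": "move_arm", "kwargs": {"rows": [-0.0005,0,0,0,0,0,0,0,0,0,0,0,0,0,0,0]}}

```text
clock: 20.7
eef_pos: [627.3, 134.1, 59.8]
ee_rot: [0.097, 0.995, 0.0, -0.001]
contact_force: [-6.9, 2.9, 0.7]
opening: 13.8
grip_force: 20.0
```

>>> {"fn": "move_arm", "kwargs": {"rows": [0.0005,0,0,0,0,0,0,0,0,0,0,0,0,0,-0.01,0,0,0,-0.03,0,0,0,-0.04,0,0,0,-0.04,0,0,0,0,0,0,0,0,0], "hand": 0.5}}

```text
clock: 21.82
eef_pos: [627.8, 133.8, 180.3]
ee_rot: [0.097, 0.995, -0.0, 0.0]
contact_force: [-0.8, 0.0, 0.4]
opening: 46.2
grip_force: 0.0
```

```bash
python3 - <<'E'
from h import *
o,c,t=pose(); print(c,t,o['opening'],o['contact_force'],W2S(c),t-np.pi-YAW)
k=knob(.85); print(k); th=np.pi+YAW-.06-.85
plan((*k,150),th,7)
E
```

```text
[627.84057348 133.75009493 180.27980861] 2.9474178361053713 46.21559462564321 [-0.80658018  0.03779043  0.38249767] [-4.77214978  1.14715323] 0.0008251825155782266
[501.27027804 167.29620684]
[0.0187, 0.0012, 0.0043, 7.46, 0.0187, -0.0012, 0.0043, 7.46, 0.0184, -0.0036, 0.0043, 7.46, 0.0177, -0.006, 0.0043, 7.46, 0.0168, -0.0082, 0.0043, 7.46, 0.0156, -0.0103, 0.0043, 7.46, 0.0141, -0.0123, 0.0043, 7.46]
```

>>> {"fn": "move_arm", "kwargs": {"rows": [0.0185,0.001,0.004,7.5,0.0185,-0.001,0.004,7.5,0.0185,-0.0035,0.004,7.5,0.0175,-0.006,0.004,7.5,0.017,-0.008,0.004,7.5,0.0155,-0.0105,0.005,7.5,0.014,-0.0125,0.005,7.2,0,0,0,0,0,0,0,0]}}

```text
clock: 22.95
eef_pos: [502.3, 167.5, 150.0]
ee_rot: [0.524, 0.852, -0.0, -0.0]
contact_force: [0.1, 0.6, 0.9]
opening: 45.7
grip_force: 0.0
```

```bash
python3 - <<'E'
from h import *
o,c,t=pose(); print(c,t,W2S(c)); s=shot('wrist','w5'); shot('top','t5')
print(w2px(s,[*knob(.85),76]))
plan((*knob(.85),64),np.pi+YAW-.91,4)
E
```

```text
[502.31443567 167.47674437 149.99427015] 2.0392774461745375 [-134.45437075    9.91183929]
(np.float64(280.8150299872234), np.float64(224.0209278907664))
[0.0001, -0.0003, 0.0216, 0.02, 0.0001, -0.0003, 0.0216, 0.02, 0.0001, -0.0003, 0.0216, 0.02, 0.0001, -0.0003, 0.0216, 0.02]
```

View pics/w5.png

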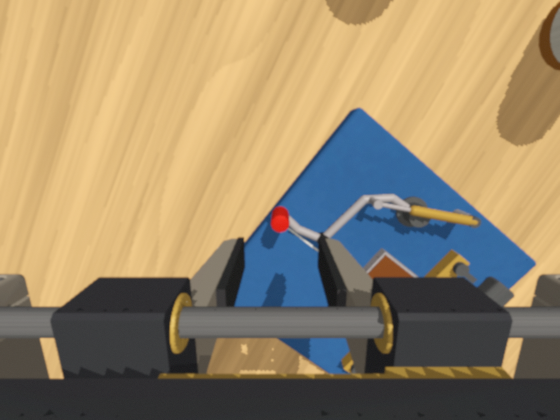

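>>> {"fn": "move_arm", "kwargs": {"rows": [0,-0.001,0.02,0,0,0,0.03,0,0,0,0.025,0,0,0,0.01,0,0,0,0,0,0,0,0,0]}}

```text
clock: 23.8
eef_pos: [501.7, 167.3, 66.1]
ee_rot: [0.525, 0.851, 0.001, 0.0]
contact_force: [0.0, -0.1, -1.0]
opening: 45.9
grip_force: 0.0
```

>>> {"fn": "move_arm", "kwargs": {"rows": [0,0,0,0,0,0,0,0,0,0,0,0,0,0,0,0,0,0,0,0], "hand": 1.0, "newtons": 10}}

```text
clock: 24.42
eef_pos: [501.6, 167.4, 65.6]
ee_rot: [0.525, 0.851, 0.001, 0.0]
contact_force: [2.0, 0.6, 1.1]
opening: 15.4
grip_force: 10.0
```

>>> {"fn": "move_arm", "kwargs": {"rows": [-0.0128,0.0006,0,-5.7,-0.0128,0.0006,0,-5.7,-0.0128,0.0006,0,-5.7,-0.0128,0.0006,0,-5.7,-0.005,0.0002,0,-2.2,0,0,0,0,0,0,0,0]}}

```text
clock: 25.3
eef_pos: [536.3, 123.9, 65.5]
ee_rot: [0.329, 0.944, 0.0, 0.0]
contact_force: [1.6, -1.1, 3.8]
opening: 15.2
grip_force: 10.0
```

```bash
python3 -c "
from h import *
o,c,t=pose();print(W2S(c),o['contact_force'],o['opening']); v=W2S(c)-PIV; print('q',np.arctan2(-128,-8)-np.arctan2(v[1],v[0]),np.linalg.norm(v))"
```

```text
[-92.64327395 -26.28550687] [ 1.5811322  -1.1275604   3.83113226] 15.238231061179741
q 0.4116772061349412 128.4531457769685
```

>>> {"fn": "move_arm", "kwargs": {"rows": [0,0,0,0,0,0,0,0,0,0,0,0,0,0,0,0,0,0,0,0,0,0,-0.03,0,0,0,-0.04,0,0,0,-0.04,0,0,0,-0.04,0,0,0,0,0], "hand": 0.3}}

```text
clock: 26.55
eef_pos: [538.1, 124.2, 218.5]
ee_rot: [0.328, 0.945, 0.002, 0.002]
contact_force: [0.3, 0.0, 0.3]
opening: 64.3
grip_force: 0.0
```

```bash
python3 - <<'E'
from h import *
o,c,t=pose(); print(c,t); s=shot('wrist','w6')
print([(q,np.round(w2px(s,[*knob(q),76]))) for q in (.25,.3,.35,.4)])
E
```

```text
[538.05087993 124.24233552 218.49073322] 2.472636524827352
[(0.25, array([281., 222.])), (0.3, array([280., 217.])), (0.35, array([280., 211.])), (0.4, array([280., 205.]))]
```

View pics/w6.png

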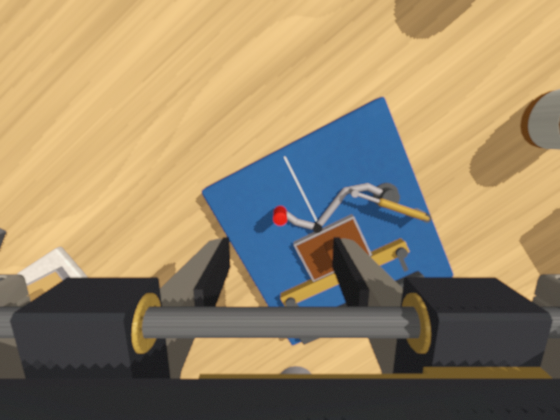

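```bash
python3 - <<'E'
from h import *
im=cv2.imread('pics/w6.png'); s=dict(np.load('wrist.npz')); h=cv2.cvtColor(im,cv2.COLOR_BGR2HSV)
m=cv2.inRange(h,(0,110,40),(16,255,190)); m[:210]=0;m[290:]=0;m[:,:285]=0;m[:,385:]=0
n,l,st,ce=cv2.connectedComponentsWithStats(m); i=1+st[1:,4].argmax(); print(st[i])
xs=np.arange(300,350); T=np.array([np.nonzero(l[:,x]==i)[0].min() for x in xs]); k=(xs<310)|(xs>326); p=np.polyfit(xs[k],T[k],1)
a,b=[px2w(s,x,np.polyval(p,x),41)[:2] for x in(298,350)]
print(np.arctan2(*(b-a)[::-1])-np.pi/2-YAW, W2S(a),W2S(b))
E
```

```text
[ 297  220   71   59 1604]
-0.0018350381934589266 [-28.09456777 -33.94486263] [-27.96740473  35.35227866]
```

Square and centred, with the arm clamping; I'm handing it in.

```bash
python3 -c "
from bench import robot
print(robot.job_done())"
```

```text
the job is handed in; nothing more can be done
None
```

The job is handed in: the brown tile is on the stage, pressed home against the brass bar at about 7 N and clamped by the curved arm (angle about 0.3 rad). The last picture shows it centred on the white line and square within about 0.002 rad; the hand-in returned no verdict, and the final clamp force and the bystanders' positions were not checked.

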